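# Shut the bit case and push its latches home

## Robot

A 6-joint arm with a two-finger parallel gripper is mounted at the origin on a cart in front of the work surface, level with it; the furniture and walls round the work are solid. World frame = base frame: x ahead of the robot, y to its left, z up, the work surface at z = 0. Lengths are in m, angles in rad, forces in N, time in s.
With the tool pointing down it reaches from about 0.3 to 0.775 m from the base axis. Payload 14.6 kg.
Tool frame: the origin (TCP) lies at the very end of the fingers, on their centre line; the grasp point (between the pads) lies 19 mm behind it; z points along the fingers, y is the line along which they close (so a half turn about z gives the same grasp; the last joint's range is limited). The gripper opens to 94 mm and grips with 3 to 60 N. Pads are 16 mm wide; open, the fingers measure 119 mm over their backs; the gripper's body (75 mm by 177 mm) begins 78 mm behind the grasp point.
Start: joints at [1.114, 0.3, 1.521, -0, 1.321, -0.067], TCP at [0.209, 0.509, 0.183] pointing down, gripper open.
Joint ranges: [-3.03, 3.03], [-0.79, 2.21], [0.23, 2.52], [-1.04, 4.18], [0, 3.07], [-2.55, 2.55]. Speed limits (rad/s): [2.22, 2.22, 2.57, 3.14, 3.14, 3.14].

## Interface

Orientations are given as [roll, pitch, yaw] about the fixed x, y, z axes, in that order (R = Rz(yaw) Ry(pitch) Rx(roll)).
In Python, from station import * gives the robot as it stands.
- The arm moves only by the tool jog_arm, never from a script. Its argument "rows" is a list of rows, each a list of 3 entries, a list of its own where there are three numbers: the shift along the tool's x, y, z in m, then the turn about the tool's z in degrees, then the finger opening in m, from 0 to 0.094. A call has 1 to 12 rows; each row shifts and turns the commanded pose from where the row before left it, along the tool's axes as they then stand; what a row does not reach is not made up. A row lasts 1/12 s, in which the tool goes at most 41.7 mm and 7.16 degrees, less where a joint would pass 70% of its speed; a pose out of reach is approached as far as the arm can. A call is refused whole if a number of a shift passes 0.0417 or a number of a turn 7.16, either way. A call with a gripper value outside its range is refused whole. The fingers move at their own pace and stop on an object; "squeeze" is the grip in N (left out, the last holds). Time passes only in rows, so rows that do not move let the fingers close. It gives the time, the measured TCP pose, the force, the opening and the grip force at its end, in the units of the state.
- get_obs(): the state, without advancing time (a new reading comes with each control period).
- camera(name): name is "scene" or "top" or "wrist"; returns a dict with "image" (384x512x3 uint8, red, green, blue), "range_z" (384x512 float32, m along the optical axis (not along the pixel's ray), 0 where there is no reading), "K" (3x3 intrinsics, pixels), "world_from_camera" (4x4, takes a point from camera to world coordinates); the wrist camera has in their place "T_tool_cam" (4x4, takes a point from camera to tool coordinates, whose origin is the TCP and whose axes are the flange's). Camera axes: x right, y up, looking along -z (the intrinsics and any distortion apply to the point x, -y, -z); pixel columns grow to the right and rows downward; lengths in m; the calibration is good to about 2 mm. A picture is of the moment at which its call begins: read the wrist's pose just before it.
- hand_in(): hands the job in; it is judged then, once.
Trained networks look in a picture, given as the dict that the camera call returned (one of the last four; its "shot" number tells which), for a name from the list of things; names that differ only in an ending like _2 or _b are one class to them, and where a whole thing is asked for, a point or a joint stands for the part that bears it (a point fixed in the world has none). Each returns a list of dicts, best first, with "p" (0 to 1); they miss things now and then, are a little off and sometimes report something else, mostly with a low value. They report only what shows in the picture. A call takes as long as a camera call.
- search_frame(label, picture): "at" ([column, row] as shares, 0 to 1, of the picture: columns of its width, rows of its height, amid what is visible of it).
- spot_point(label, picture): "at" ([column, row] as shares, 0 to 1, of the picture: columns of its width, rows of its height: a listed point, or the origin of a listed thing).
The state is a dict: "time_s": time; "qpos": joint angles; "joint_vel": joint speeds; "tau": joint torques, N m; "ee_pos": TCP position; "eef_rot": TCP orientation; "force": force on the tool from outside, world axes, zero at the start; "moment": the same for the moment, N m; "grip_width": finger opening in m; "grip_force": force on a finger pad.
Only numpy, scipy, OpenCV 4.12 (cv2) and the standard library are available. Lean on these libraries where they do the work, as an engineer would, in place of code of your own. Each camera call takes 0.05 s, during which the arm holds its last target. There are 200 camera calls.

## Task

Shut the open black bit case with the fingertips alone: push the standing lid over and down until it is fully closed, and only then push the two latches on its front in until both lie flat against the case. Do not lift, tip or shove the case away from where it stands, and leave the jar, the tape measure and the solder spool beside it alone.

Things in the scene. Friction and masses are not known exactly. Their poses are not given: they have to be found in the camera images.
- case_middle (a point): black bit case, 155 mm deep (x), 235 mm wide (y), 57 mm tall closed, 1.6 kg, loose on a fixed wooden work board (40 mm thick, its top at z = 0.04 m); slides if pushed with 8 N or more. Point: middle of its tray, 33 mm above the board, level with the rim. Axes turn with the case: x from its front (latches, robot side) to its back (hinge), y left, z up. Front wall at x = -76 mm, hinge at x = +81 mm. Bits stand in the tray
- lid_hinge (a point): middle of the lid's hinge line, along the case's y at its back edge, 33 mm above the board
- lid_edge (a point): middle of the lid's free front edge on its outer (upper) face, 157 mm from the hinge. Lid: slab 155 x 235 mm, 23 mm thick; the outer face lies 24 mm outward of the plane through the hinge line. Closed, the outer face is level, 57 mm above the board; standing open, it looks to the back
- bit_case_lid (a joint): lid angle in rad: 0 fully closed, 1.57 standing upright, 1.92 leaning back at its stop. A stiff hinge: the lid stays at the angle where it is left and needs 2 to 5 N at its free edge to turn
- bit_case_latch0 (a joint): left latch (case y = +65 mm) angle in rad relative to the lid: 0 flat against the case front (home), grows to 1.4 as its lower end swings out away from the case. Stiff: stays where left, about 0.3 to 0.5 N at its lower end turns it; rubbing upward on it can lift the lid a little. Both latches ride on the lid's front edge
- bit_case_latch1 (a joint): right latch (case y = -65 mm), the same
- latch0_tip (a point): lower, free end of the left latch's outer face: a plate 26 mm wide (y), 26 mm long, 4 mm thick, hung from a pin 47 mm above the board (lid closed) and 79 mm in front of the case's middle. With lid closed and latch home this point is 22 mm above the board and 82 mm in front of the case's middle
- latch1_tip (a point): the same point of the right latch
- jar: dark jar with black screw cap, 64 mm across, 96 mm tall, loose, upright beside the case; origin at the middle of its underside; leave alone
- tape_measure: green and black tape measure, 39 x 79 x 63 mm, loose, beside the case; origin at the middle of its underside; leave alone
- solder: small grey spool of solder, 54 mm across, 37 mm tall, loose, beside the case; origin at the middle of its underside; leave alone

How it is judged:
On the way, in this order (a step that is already met when the one before it is completed fails the run):
1. the lid is fully closed (value of joint bit_case_lid below 0.03 rad), for 0.2 s.
2. both latches lie flat against the case (value of joint bit_case_lid below 0.03 rad and value of joint each of bit_case_latch0, bit_case_latch1 below 0.12 rad), for 0.2 s.
At the end, for the whole second after the job is handed in: The lid is closed to within 0.03 rad (5 mm at its edge), both latches are within 0.12 rad (3 mm) of flat, the case is at rest within 5 cm of where it stood, and the jar, tape measure and spool are within 3 cm of where they stood (all of step 2 and linear speed of bit_case below 0.01 m/s and distance of case_middle from where it was at the start of the episode below 0.05 m and distance of each of jar, tape_measure, solder from where it was at the start of the episode below 0.03 m); the robot touches nothing.
It fails at once if the case is lifted by more than 12 mm or tipped (height (world z) of case_middle above 0.085 m or angle between case_middle's own z axis and vertical above 0.12 rad).
It fails at once if the case is shoved more than 5 cm (distance of case_middle from where it was at the start of the episode above 0.05 m).
It fails at once if a latch is pushed home while the lid is still open (value of joint bit_case_lid above 0.15 rad and value of joint any of bit_case_latch0, bit_case_latch1 below 0.12 rad).
It fails at once if a bystander is moved more than 3 cm, lifted or knocked over (distance of any of jar, tape_measure, solder from where it was at the start of the episode above 0.03 m or angle between any of jar, tape_measure, solder's own z axis and vertical above 0.5 rad).
It also fails if it takes over 45 s, if anything falls off the work surface, if the arm or the gripper's body presses on something with over 40 N, if the wrist force passes 120 N, or if a joint passes its speed limit or range.

## Working session

There is one attempt and no reset: what is moved stays moved. The work goes in short steps, Python scripts to look and compute and a tool call to move; the robot and the scene stay as the last step left them, time stands still between calls to the robot, and variables do not carry over. Pictures are saved under pics/ and viewed, at most 10 in all, crops included, and the job is handed in when it is done.

Besides the shell and the picture viewer there is one more tool, called after "Emit:" as name(argument=value, ...) on one line, values as JSON. jog_arm: Moves the arm, as the interface text tells. Its arguments: {"type":"object","properties":{"rows":{"type":"array","items":{"type":"array"}},"squeeze":{"type":"number"}},"required":["rows"]}

```bash
mkdir -p pics
cat > h.py <<'E'
from station import *
import numpy as np, cv2
def px2w(c,u,v,z=None,T=None):
    T=np.array(c["world_from_camera"]) if T is None else T
    K=np.array(c["K"]); 
    d=np.array([(u-K[0,2])/K[0,0],-(v-K[1,2])/K[1,1],-1.])
    if z is None:
        r=np.asarray(c["range_z"]); r=np.median([x for x in r[int(v)-1:int(v)+2,int(u)-1:int(u)+2].ravel() if x>0] or [0])
        return T[:3,:3]@(d*r)+T[:3,3]
    w=T[:3,:3]@d; return T[:3,3]+w*(z-T[2,3])/w[2]
def cloud(c,T=None):
    T=np.array(c["world_from_camera"]) if T is None else T
    K=np.array(c["K"]); r=np.asarray(c["range_z"]); v,u=np.mgrid[:r.shape[0],:r.shape[1]]
    P=np.stack([(u-K[0,2])/K[0,0]*r,-(v-K[1,2])/K[1,1]*r,-r],-1)
    W=P@T[:3,:3].T+T[:3,3]; W[r<=0]=np.nan; return W
E
python3 - <<'E'
from h import *
o=get_obs(); print(o["ee_pos"],o["eef_rot"],o["time_s"])
ims=[]
for n in ["scene","top"]:
    c=camera(n); ims.append(cv2.cvtColor(c["image"],cv2.COLOR_RGB2BGR)); np.save(n,cloud(c))
    for l in ["case_middle","lid_hinge","lid_edge","latch0_tip","latch1_tip","jar","tape_measure","solder"]:
        for r in spot_point(l,c)[:1]:
            u,v=r["at"][0]*512,r["at"][1]*384
            print(n,l,round(r["p"],2),round(u),round(v),px2w(c,u,v).round(3), px2w(c,u,v,0.073 if 'case' in l or 'hinge' in l else .04).round(3))
im=np.vstack(ims); cv2.imwrite("pics/a.png",cv2.resize(im,(400,600)));cv2.imwrite("pics/s.png",ims[0]);cv2.imwrite("pics/t.png",ims[1])
E
```

```text
[0.20887383 0.50847747 0.18218624] [-3.14042101e+00 -1.01923187e-04  2.75176607e+00] 0.0
scene case_middle 0.79 257 216 [ 0.558 -0.022  0.042] [ 0.555 -0.037  0.073]
scene lid_hinge 0.69 277 202 [0.624 0.011 0.041] [ 0.62  -0.006  0.073]
scene lid_edge 0.89 287 168 [0.684 0.12  0.039] [0.683 0.119 0.04 ]
scene latch0_tip 0.5 266 151 [0.613 0.102 0.173] [0.634 0.197 0.04 ]
scene latch1_tip 0.53 284 192 [ 0.632 -0.026  0.158] [0.653 0.041 0.04 ]
top case_middle 0.56 280 207 [ 0.556 -0.011  0.096] [ 0.558 -0.013  0.073]
top lid_hinge 0.96 277 176 [ 0.633 -0.007  0.071] [ 0.633 -0.007  0.073]
top lid_edge 0.63 277 154 [ 0.695 -0.011  0.039] [ 0.694 -0.011  0.04 ]
top latch0_tip 0.46 247 176 [0.606 0.064 0.245] [0.639 0.068 0.04 ]
top latch1_tip 0.68 315 167 [ 0.622 -0.072  0.243] [ 0.659 -0.107  0.04 ]
top jar 0.7 196 207 [0.557 0.183 0.135] [0.565 0.198 0.04 ]
top tape_measure 0.56 362 214 [ 0.534 -0.205  0.091] [ 0.536 -0.22   0.04 ]
top solder 0.87 346 165 [ 0.655 -0.179  0.076] [ 0.662 -0.188  0.04 ]
```

View pics/s.png

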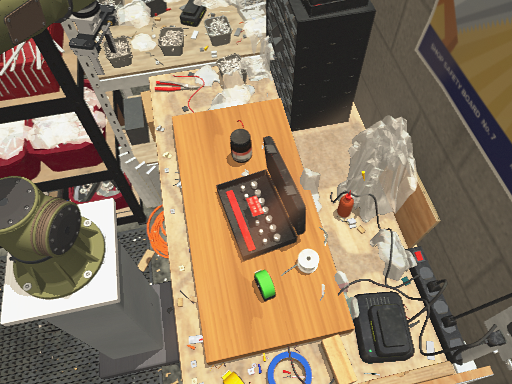

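View pics/t.png

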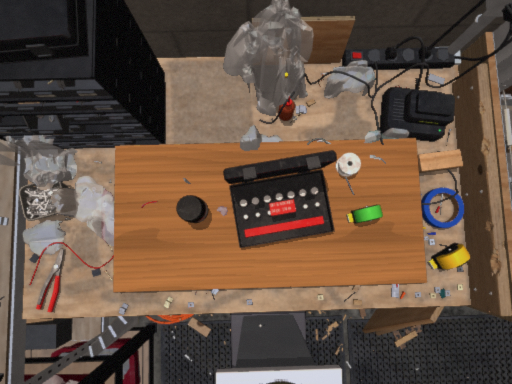

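Run:
```python
import numpy as np
for n in ["scene","top"]:
    W=np.load(n+".npy").reshape(-1,3)
    m=(W[:,0]>.4)&(W[:,0]<.75)&(abs(W[:,1])<.15)&(W[:,2]>.05)&(W[:,2]<.35)
    W=W[m]; print(n,len(W))
    for z in np.arange(.05,.3,.01):
        w=W[abs(W[:,2]-z)<.005]
        if len(w)>5: print(z.round(3),len(w),np.percentile(w[:,0],[2,50,98]).round(3),np.percentile(w[:,1],[2,98]).round(3))
    w=W[W[:,2]>.15]; A=np.c_[w[:,1:],np.ones(len(w))]; print(np.linalg.lstsq(A,w[:,0],rcond=None)[0])
```

```text
scene 3311
0.05 297 [0.474 0.546 0.733] [-0.141  0.105]
0.06 568 [0.472 0.581 0.734] [-0.141  0.105]
0.07 404 [0.466 0.586 0.737] [-0.141  0.107]
0.08 90 [0.605 0.649 0.749] [-0.124  0.094]
0.09 179 [0.543 0.641 0.748] [-0.12   0.091]
0.1 269 [0.54  0.566 0.739] [-0.12   0.071]
0.11 58 [0.616 0.635 0.668] [-0.121  0.101]
0.12 63 [0.615 0.636 0.667] [-0.121  0.101]
0.13 52 [0.615 0.636 0.666] [-0.122  0.096]
0.14 64 [0.614 0.634 0.662] [-0.121  0.099]
0.15 67 [0.612 0.634 0.664] [-0.122  0.103]
0.16 67 [0.612 0.632 0.66 ] [-0.121  0.102]
0.17 68 [0.611 0.632 0.662] [-0.122  0.101]
0.18 62 [0.61  0.632 0.662] [-0.122  0.105]
0.19 61 [0.61  0.628 0.662] [-0.122  0.099]
0.2 60 [0.609 0.635 0.66 ] [-0.123  0.098]
0.21 59 [0.609 0.627 0.657] [-0.122  0.089]
0.22 69 [0.607 0.634 0.659] [-0.122  0.107]
0.23 594 [0.611 0.635 0.656] [-0.118  0.102]
0.24 134 [0.606 0.626 0.644] [-0.084  0.069]
0.25 26 [0.603 0.607 0.626] [-0.079  0.067]
[-0.15522029  0.01451912  0.6256101 ]
top 3526
0.05 200 [0.488 0.527 0.727] [-0.137  0.101]
0.06 517 [0.488 0.584 0.715] [-0.136  0.096]
0.07 434 [0.465 0.587 0
[... 154 characters left out ...]

0.11 30 [0.615 0.631 0.646] [-0.102  0.105]
0.12 28 [0.614 0.627 0.646] [-0.116  0.104]
0.13 29 [0.613 0.627 0.645] [-0.115  0.108]
0.14 27 [0.613 0.629 0.644] [-0.11   0.105]
0.15 26 [0.612 0.63  0.644] [-0.116  0.102]
0.16 31 [0.61  0.627 0.643] [-0.115  0.108]
0.17 30 [0.61  0.624 0.641] [-0.109  0.103]
0.18 30 [0.611 0.627 0.642] [-0.116  0.095]
0.19 32 [0.608 0.624 0.64 ] [-0.112  0.108]
0.2 34 [0.608 0.623 0.64 ] [-0.114  0.102]
0.21 37 [0.608 0.624 0.639] [-0.117  0.102]
0.22 41 [0.606 0.622 0.641] [-0.114  0.112]
0.23 1056 [0.61  0.633 0.655] [-0.115  0.106]
0.24 249 [0.605 0.624 0.644] [-0.082  0.071]
0.25 42 [0.603 0.606 0.625] [-0.079  0.069]
[-0.14313665  0.0259627   0.62345187]
```

The scene picture shows the case open with its lid upright, and the top view shows the lid strip from (228,177) to (335,160). The latches stand off at the lid's top edge, the jar is at (192,208), the tape at (367,214) and the spool at (348,165). I take the case yaw as about +0.157 rad. I raise and turn the tool first, then close the fingers.

Emit:
jog_arm(rows=[[[0,0,-0.04],-7,0],[[0,0,-0.04],-7,0],[[0,0,-0.04],-7,0],[[0,0,0],-7,0],[[0,0,0],-3.4,0],[[0,0,0],0,0]], squeeze=5)

```text
time_s: 1.4
ee_pos: [0.209, 0.5088, 0.3032]
eef_rot: [3.141, 0.0, -2.98]
force: [0.3, 0.2, 0.1]
grip_width: 0.0575
grip_force: 0.0
```

```bash
cat >> h.py <<'E'
YAW=.157
ex=np.array([np.cos(YAW),np.sin(YAW)]); ey=np.array([-np.sin(YAW),np.cos(YAW)])
C=np.array([.556,-.012])
def tocase(p): d=np.asarray(p)[...,:2]-C; return np.stack([d@ex,d@ey,np.asarray(p)[...,2]],-1)
def where():
    o=get_obs(); print("t",o["time_s"],"case",tocase(o["ee_pos"]).round(4),"world",o["ee_pos"].round(3),"rot",o["eef_rot"].round(3),"F",o["force"].round(1),o["grip_width"].round(3) if hasattr(o["grip_width"],"round") else o["grip_width"])
E
python3 - <<'E'
from h import *
for n in ["scene","top"]:
    P=tocase(np.load(n+".npy").reshape(-1,3)); P=P[~np.isnan(P[:,0])]
    for a,b in [(.236,.26),(.222,.235),(.17,.2),(.11,.14),(.064,.078)]:
        w=P[(P[:,2]>a)&(P[:,2]<b)&(abs(P[:,1])<.14)&(abs(P[:,0])<.13)]
        print(n,a,len(w),np.percentile(w[:,0],[1,10,50,90,99]).round(3),np.percentile(w[:,1],[1,50,99]).round(3))
    w=P[(P[:,2]>.222)&(P[:,2]<.235)&(abs(P[:,1])<.1)&(abs(P[:,0])<.13)]; print("yaw corr",np.polyfit(w[:,1],w[:,0],1))
where()
E
```

```text
scene 0.236 151 [0.054 0.057 0.065 0.076 0.079] [-0.083 -0.06   0.072]
scene 0.222 619 [0.065 0.067 0.077 0.086 0.089] [-0.122 -0.016  0.106]
scene 0.17 192 [0.067 0.068 0.07  0.079 0.089] [-0.123 -0.047  0.108]
scene 0.11 181 [0.072 0.072 0.074 0.084 0.094] [-0.123 -0.05   0.106]
scene 0.064 413 [-0.08  -0.078  0.017  0.075  0.078] [-0.123 -0.014  0.114]
yaw corr [0.01476871 0.07738508]
top 0.236 272 [0.054 0.057 0.066 0.076 0.079] [-0.081 -0.056  0.073]
top 0.222 1067 [0.065 0.068 0.078 0.086 0.089] [-0.118 -0.003  0.11 ]
top 0.17 96 [0.067 0.068 0.069 0.071 0.071] [-0.118 -0.004  0.111]
top 0.11 87 [0.072 0.072 0.074 0.075 0.076] [-0.119  0.004  0.111]
top 0.064 428 [-0.08  -0.078  0.023  0.076  0.078] [-0.121 -0.011  0.114]
yaw corr [0.01061169 0.07749018]
t 1.4 case [-0.2613  0.5686  0.3032] world [0.209 0.509 0.303] rot [ 3.141  0.    -2.98 ] F [0.3 0.2 0.1] 0.05745839338178995
```

Emit:
jog_arm(rows=[[[-0.023,-0.034,0],0,0],[[-0.023,-0.034,0],0,0],[[-0.023,-0.034,0],0,0],[[-0.023,-0.034,0],0,0],[[-0.023,-0.034,0],0,0],[[-0.023,-0.034,0],0,0],[[-0.023,-0.034,0],0,0],[[-0.023,-0.034,0],0,0],[[-0.023,-0.034,0],0,0],[[-0.023,-0.034,0],0,0],[[-0.023,-0.034,0],0,0],[[-0.023,-0.034,0],0,0]])

```text
time_s: 2.4
ee_pos: [0.5468, 0.1475, 0.3024]
eef_rot: [3.142, -0.0, -2.986]
force: [0.4, 0.1, 0.3]
grip_width: 0.0006
grip_force: 0.0
```

```bash
sed -i 's/^C=.*/C=np.array([.555,-.017])/' h.py; python3 -c "
from h import *
where()"
```

```text
t 2.4 case [0.0176 0.1637 0.3024] world [0.547 0.147 0.302] rot [ 3.142 -0.    -2.986] F [0.4 0.1 0.3] 0.0006317987944046979
```

Emit:
jog_arm(rows=[[[-0.021,-0.033,0],0,0],[[-0.021,-0.033,0],0,0],[[-0.021,-0.033,0],0,0],[[-0.021,-0.033,0],0,0],[[-0.021,-0.033,0],0,0],[[0,0,0],0,0]])

```text
time_s: 2.9
ee_pos: [0.6778, -0.0025, 0.2991]
eef_rot: [3.142, -0.004, -2.991]
force: [0.3, -0.0, -1.1]
grip_width: 0.0004
grip_force: 0.0
```

```bash
python3 -c "
from h import *
where()"
```

```text
t 2.9 case [ 0.1236 -0.0049  0.2991] world [ 0.678 -0.002  0.299] rot [ 3.142 -0.004 -2.991] F [ 0.3 -0.  -1.1] 0.00042274516014799093
```

Emit:
jog_arm(rows=[[[0,0,0.03],0,0],[[0,0,0.03],0,0],[[0,0,0.028],0,0],[[0.005,0,0],0,0],[[0.007,0,0],0,0],[[0.004,0,0],0,0],[[0.004,0,0],0,0],[[0.004,0,0],0,0],[[0.004,0,0],0,0]])

```text
time_s: 3.65
ee_pos: [0.6477, -0.0015, 0.2157]
eef_rot: [-3.141, 0.001, -2.984]
force: [0.3, 0.0, 0.8]
grip_width: 0.0004
grip_force: 0.0
```

```bash
python3 -c "
from h import *
where()"
```

```text
t 3.65 case [0.094  0.0008 0.2157] world [ 0.648 -0.001  0.216] rot [-3.141e+00  1.000e-03 -2.984e+00] F [0.3 0.  0.8] 0.0004021870342404732
```

Emit:
jog_arm(rows=[[[0.005,0,0],0,0],[[0.005,0,0],0,0],[[0.005,0,0],0,0],[[0.005,0,0],0,0],[[0.005,0,0],0,0],[[0,0,0],0,0]])

```text
time_s: 4.15
ee_pos: [0.6225, -0.0056, 0.215]
eef_rot: [-3.142, 0.0, -2.984]
force: [0.2, 0.4, 1.0]
grip_width: 0.0005
grip_force: 0.0
```

Run:
```python
from h import *
where()
c=camera("top"); P=tocase(cloud(c).reshape(-1,3))
w=P[(P[:,2]>.11)&(abs(P[:,1])<.14)&(P[:,0]<.09)&(P[:,2]<.26)]
for a in (.12,.16,.2,.22,.23): 
    q=w[(abs(w[:,2]-a)<.006)&(abs(w[:,1])>.085)]; print(a,len(q),np.percentile(q[:,0],[2,98]).round(3) if len(q) else '')
cv2.imwrite("pics/b.png",cv2.resize(c["image"][100:280,180:400,::-1],None,fx=3,fy=3))
```

```text
t 4.15 case [0.0685 0.0007 0.215 ] world [ 0.623 -0.006  0.215] rot [-3.142  0.    -2.984] F [0.2 0.4 1. ] 0.000526313235184068
0.12 3 [0.077 0.077]
0.16 4 [0.074 0.075]
0.2 5 [0.071 0.072]
0.22 15 [0.069 0.084]
0.23 118 [0.069 0.089]
```

View pics/b.png

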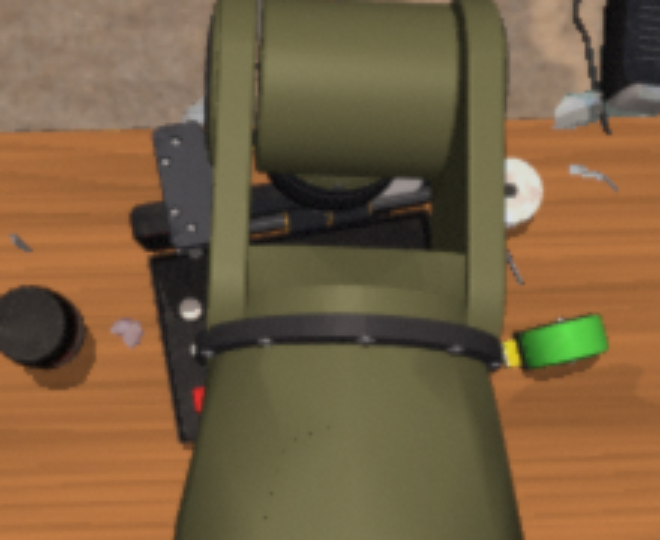

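The arm hides the middle of the lid here. Its left end, at (150,225), still looks upright, so I check with the scene camera.

Run:
```python
from h import *
c=camera("scene"); cv2.imwrite("pics/c.png",cv2.resize(c["image"][90:290,170:370,::-1],None,fx=3,fy=3))
P=tocase(cloud(c).reshape(-1,3))
w=P[(abs(P[:,1]-.1)<.03)&(abs(P[:,0])<.14)&(P[:,2]>.11)&(P[:,2]<.26)]
for a in (.12,.16,.2,.22,.23): 
    q=w[(abs(w[:,2]-a)<.006)]; print(a,len(q),np.percentile(q[:,0],[2,50,98]).round(3) if len(q) else '')
```

```text
0.12 10 [0.076 0.077 0.079]
0.16 10 [0.074 0.074 0.075]
0.2 5 [0.07  0.071 0.072]
0.22 2 [0.07 0.07 0.07]
0.23 1 [0.07 0.07 0.07]
```

View pics/c.png

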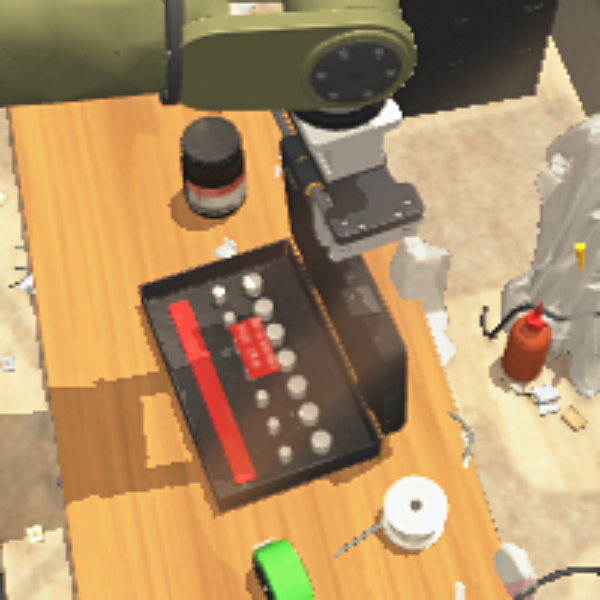

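The lid is still upright and the gripper hangs above it, with the fingertips hidden from view. I check the fingertip against the lid with the wrist camera and by projecting the TCP into the scene image.

Run:
```python
from h import *
from scipy.spatial.transform import Rotation as R
o=get_obs(); c=camera("wrist")
T=np.eye(4); T[:3,:3]=R.from_euler('xyz',o["eef_rot"]).as_matrix(); T[:3,3]=o["ee_pos"]
W=tocase(cloud(c,T@np.array(c["T_tool_cam"]))); print("Ttc",np.array(c["T_tool_cam"]).round(3).tolist())
cv2.imwrite("pics/d.png",c["image"][:,:,::-1])
for v in range(20,384,40): print(v,[tuple(W[v,u].round(3)) for u in (60,160,256,350,450)])
s=camera("scene"); S=tocase(cloud(s))
for v in range(150,186,4): print(v,[tuple(S[v,u].round(3)) for u in range(270,312,8)])
```

```text
Ttc [[0.0, 0.967, 0.256, 0.073], [1.0, -0.0, 0.0, -0.001], [0.001, 0.256, -0.967, -0.202], [0.0, 0.0, 0.0, 1.0]]
20 [(np.float64(-0.109), np.float64(-0.223), np.float64(0.039)), (np.float64(-0.109), np.float64(-0.105), np.float64(0.041)), (np.float64(-0.109), np.float64(0.007), np.float64(0.041)), (np.float64(-0.109), np.float64(0.118), np.float64(0.039)), (np.float64(-0.109), np.float64(0.235), np.float64(0.041))]
60 [(np.float64(-0.055), np.float64(-0.192), np.float64(0.103)), (np.float64(-0.065), np.float64(-0.108), np.float64(0.043)), (np.float64(-0.065), np.float64(0.008), np.float64(0.043)), (np.float64(-0.063), np.float64(0.116), np.float64(0.057)), (np.float64(-0.066), np.float64(0.243), np.float64(0.04))]
100 [(np.float64(-0.019), np.float64(-0.237), np.float64(0.041)), (np.float64(-0.019), np.float64(-0.111), np.float64(0.043)), (np.float64(-0.019), np.float64(0.008), np.float64(0.042)), (np.float64(-0.018), np.float64(0.116), np.float64(0.071)), (np.float64(-0.02), np.float64(0.252), np.float64(0.039))]
140 [(np.float64(0.031), np.float64(-0.247), np.float64(0.039)), (np.f
[... 4576 characters left out ...]
64(0.078), np.float64(0.082), np.float64(0.071)), (np.float64(0.073), np.float64(0.014), np.float64(0.173)), (np.float64(0.076), np.float64(-0.027), np.float64(0.231)), (np.float64(0.153), np.float64(0.075), np.float64(0.039)), (np.float64(0.166), np.float64(0.052), np.float64(0.064)), (np.float64(0.18), np.float64(0.029), np.float64(0.089))]
182 [(np.float64(0.076), np.float64(0.078), np.float64(0.057)), (np.float64(0.074), np.float64(0.016), np.float64(0.15)), (np.float64(0.072), np.float64(-0.036), np.float64(0.229)), (np.float64(0.147), np.float64(0.061), np.float64(0.04)), (np.float64(0.165), np.float64(0.046), np.float64(0.052)), (np.float64(0.18), np.float64(0.027), np.float64(0.07))]
```

View pics/d.png

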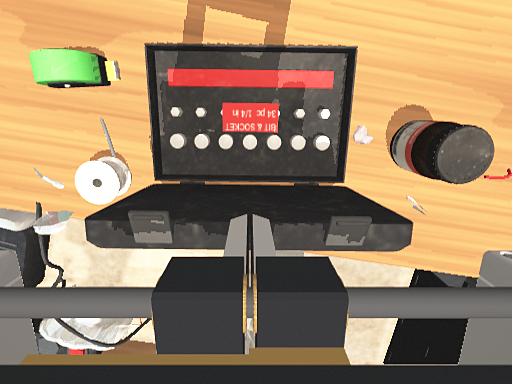

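Run:
```python
from h import *
from scipy.spatial.transform import Rotation as R
o=get_obs(); c=camera("wrist"); print(np.array(c["K"]).round(1).tolist())
T=np.eye(4); T[:3,:3]=R.from_euler('xyz',o["eef_rot"]).as_matrix(); T[:3,3]=o["ee_pos"]
W=tocase(cloud(c,T@np.array(c["T_tool_cam"])))
for u in (105,200,246,258,300,395): print(u,[(v,*(1000*W[v,u]).round(0).tolist()) for v in range(180,256,6)])
cv2.imwrite("pics/e.png",cv2.resize(c["image"][170:270,170:330,::-1],None,fx=5,fy=5,interpolation=cv2.INTER_NEAREST))
```

```text
[[287.5, 0.0, 249.4], [0.0, 287.5, 188.9], [0.0, 0.0, 1.0]]
105 [(180, 75.0, -175.0, 77.0), (186, 83.0, -176.0, 78.0), (192, 91.0, -177.0, 77.0), (198, 98.0, -178.0, 77.0), (204, 118.0, -198.0, 41.0), (210, 69.0, -112.0, 206.0), (216, 68.0, -103.0, 223.0), (222, 70.0, -100.0, 230.0), (228, 74.0, -100.0, 231.0), (234, 78.0, -100.0, 231.0), (240, 83.0, -101.0, 231.0), (246, 89.0, -103.0, 229.0), (252, 211.0, -229.0, 1.0)]
200 [(180, 77.0, -61.0, 72.0), (186, 78.0, -57.0, 97.0), (192, 75.0, -51.0, 131.0), (198, 73.0, -46.0, 160.0), (204, 71.0, -42.0, 184.0), (210, 70.0, -39.0, 203.0), (216, 68.0, -36.0, 221.0), (222, 69.0, -34.0, 230.0), (228, 74.0, -34.0, 230.0), (234, 78.0, -34.0, 231.0), (240, 83.0, -34.0, 231.0), (246, 88.0, -35.0, 229.0), (252, 211.0, -78.0, 0.0)]
246 [(180, 77.0, -4.0, 71.0), (186, 78.0, -4.0, 94.0), (192, 76.0, -3.0, 129.0), (198, 74.0, -3.0, 157.0), (204, 72.0, -3.0, 181.0), (210, 71.0, -3.0, 201.0), (216, 61.0, -2.0, 241.0), (222, 61.0, -2.0, 252.0), (228, 61.0, -2.0, 262.0), (234, 61.0, -2.0, 270.0), (240, 61.0, -2.0, 277.0), (246, 60.0, -2.0, 286.0), (252, 62
[... 342 characters left out ...]
1.0)]
300 [(180, 77.0, 62.0, 71.0), (186, 80.0, 60.0, 89.0), (192, 77.0, 53.0, 125.0), (198, 75.0, 48.0, 154.0), (204, 73.0, 44.0, 180.0), (210, 71.0, 41.0, 199.0), (216, 70.0, 38.0, 216.0), (222, 70.0, 35.0, 229.0), (228, 74.0, 35.0, 230.0), (234, 78.0, 35.0, 231.0), (240, 83.0, 36.0, 231.0), (246, 88.0, 36.0, 230.0), (252, 173.0, 67.0, 72.0)]
395 [(180, 84.0, 196.0, 40.0), (186, 92.0, 197.0, 39.0), (192, 100.0, 198.0, 40.0), (198, 109.0, 200.0, 39.0), (204, 117.0, 200.0, 40.0), (210, 126.0, 201.0, 41.0), (216, 71.0, 109.0, 214.0), (222, 70.0, 102.0, 228.0), (228, 74.0, 102.0, 230.0), (234, 79.0, 102.0, 229.0), (240, 83.0, 103.0, 230.0), (246, 87.0, 103.0, 231.0), (252, 190.0, 210.0, 40.0)]
```

View pics/e.png

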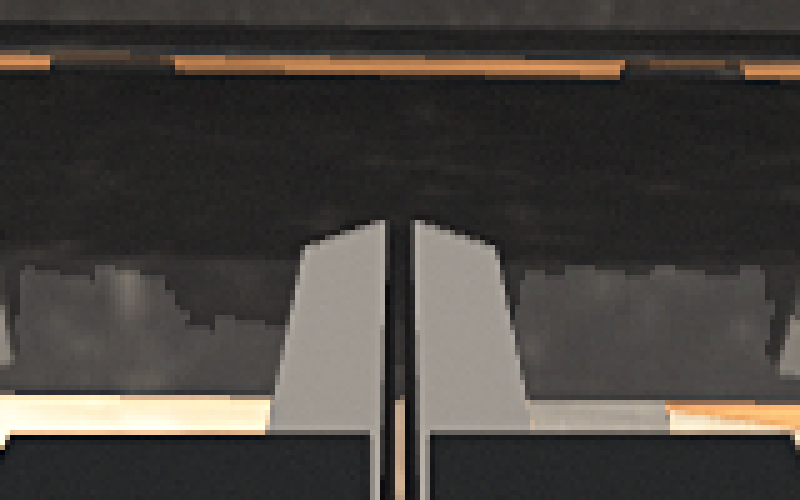

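The close crop shows the fingertips at rows 214-219, cutting across the lid's top strip. The visible finger ends near z 0.235, about 20 mm above the reported TCP, so the fingers slid just over the lid. I back off, go lower and push again.

Emit:
jog_arm(rows=[[[-0.03,0,-0.01],0,0],[[-0.03,0,0],0,0],[[0,0,0.02],0,0],[[0,0,0.02],0,0],[[0,0,0],0,0],[[0.008,0,0],0,0],[[0.005,0,0],0,0],[[0.005,0,0],0,0],[[0.005,0,0],0,0],[[0.005,0,0],0,0]])

```text
time_s: 5.23
ee_pos: [0.6546, -0.0005, 0.1856]
eef_rot: [-3.141, 0.001, -2.983]
force: [4.6, 1.0, 3.2]
grip_width: 0.0007
grip_force: 2.2
```

```bash
cat >> h.py <<'E'
def wrist():
    from scipy.spatial.transform import Rotation as R
    o=get_obs(); c=camera("wrist"); T=np.eye(4); T[:3,:3]=R.from_euler('xyz',o["eef_rot"]).as_matrix(); T[:3,3]=o["ee_pos"]
    return c,tocase(cloud(c,T@np.array(c["T_tool_cam"])))
E
python3 - <<'E'
from h import *
where(); c,W=wrist()
for u in (200,246,300): print(u,[(v,*(1000*W[v,u]).round(0).tolist()) for v in range(186,270,6)])
E
```

```text
t 5.2333 case [0.101  0.0007 0.1856] world [ 0.655 -0.     0.186] rot [-3.141e+00  1.000e-03 -2.983e+00] F [4.6 1.  3.2] 0.0006895462183872502
200 [(186, 68.0, -28.0, 230.0), (192, 72.0, -28.0, 230.0), (198, 75.0, -28.0, 230.0), (204, 79.0, -28.0, 231.0), (210, 82.0, -28.0, 232.0), (216, 86.0, -29.0, 230.0), (222, 165.0, -64.0, 40.0), (228, 190.0, -71.0, -0.0), (234, 199.0, -72.0, -1.0), (240, 208.0, -72.0, 0.0), (246, 218.0, -72.0, 1.0), (252, 228.0, -73.0, 0.0), (258, 69.0, -14.0, 311.0), (264, 69.0, -14.0, 315.0)]
246 [(186, 68.0, -2.0, 230.0), (192, 71.0, -2.0, 230.0), (198, 75.0, -2.0, 230.0), (204, 79.0, -2.0, 231.0), (210, 82.0, -2.0, 232.0), (216, 86.0, -2.0, 230.0), (222, 93.0, -2.0, 222.0), (228, 92.0, -2.0, 233.0), (234, 93.0, -2.0, 241.0), (240, 93.0, -2.0, 248.0), (246, 92.0, -2.0, 256.0), (252, 94.0, -2.0, 259.0), (258, 95.0, -1.0, 264.0), (264, 94.0, -1.0, 271.0)]
300 [(186, 68.0, 29.0, 229.0), (192, 71.0, 29.0, 231.0), (198, 75.0, 29.0, 230.0), (204, 78.0, 29.0, 232.0), (210, 82.0, 29.0, 230.0), (216, 86.0, 30.0, 230.0), (222, 164.0, 65.0, 41.0), (228, 168.0, 63.0, 52.0), (234, 169.0, 61.0, 68.0), (240, 171.0, 59.0, 80.0), (246, 172.0, 57.0, 93.0), (252, 177.0, 56.0, 97.0), (258, 69.0, 15.0, 312.0), (264, 68.0, 14.0, 316.0)]
```

Contact, with 4.6 N at the expected place, so the true tip is about 18 mm above the reported TCP. Now I follow the lid's arc.

Emit:
jog_arm(rows=[[[0.006,0,0],0,0],[[0.006,0,0],0,0],[[0.006,0,0],0,0],[[0.006,0,0],0,0],[[0.006,0,0.001],0,0],[[0.006,0,0.001],0,0],[[0.006,0,0.001],0,0],[[0.006,0,0.001],0,0]])

```text
time_s: 5.95
ee_pos: [0.6067, -0.008, 0.1804]
eef_rot: [3.141, -0.0, -2.983]
force: [3.1, 3.1, -0.0]
grip_width: 0.0004
grip_force: 1.6
```

Run:
```python
from h import *
where(); c,W=wrist()
for u in (200,246,300): print(u,[(v,*(1000*W[v,u]).round(0).tolist()) for v in range(150,250,6)])
```

```text
t 5.95 case [0.0524 0.0009 0.1804] world [ 0.607 -0.008  0.18 ] rot [ 3.141 -0.    -2.983] F [ 3.1  3.1 -0. ] 0.0003876522524422372
200 [(150, 22.0, -57.0, 47.0), (156, 27.0, -56.0, 59.0), (162, 34.0, -56.0, 59.0), (168, 44.0, -59.0, 43.0), (174, 15.0, -29.0, 216.0), (180, 18.0, -29.0, 216.0), (186, 21.0, -29.0, 219.0), (192, 24.0, -29.0, 220.0), (198, 28.0, -29.0, 222.0), (204, 31.0, -29.0, 222.0), (210, 37.0, -30.0, 217.0), (216, 54.0, -37.0, 180.0), (222, 81.0, -47.0, 123.0), (228, 122.0, -63.0, 40.0), (234, 130.0, -63.0, 40.0), (240, 139.0, -64.0, 40.0), (246, 147.0, -64.0, 41.0)]
246 [(150, 15.0, -3.0, 97.0), (156, 27.0, -4.0, 60.0), (162, 34.0, -4.0, 59.0), (168, 44.0, -4.0, 41.0), (174, 15.0, -2.0, 216.0), (180, 18.0, -2.0, 217.0), (186, 21.0, -2.0, 219.0), (192, 24.0, -2.0, 221.0), (198, 28.0, -2.0, 222.0), (204, 31.0, -2.0, 222.0), (210, 36.0, -2.0, 218.0), (216, 45.0, -2.0, 206.0), (222, 45.0, -2.0, 217.0), (228, 44.0, -2.0, 226.0), (234, 44.0, -2.0, 236.0), (240, 44.0, -2.0, 244.0), (246, 44.0, -1.0, 250.0)]
300 [(150, 22.0, 60.0, 42.0), (156, 27.0, 57.0, 59.0), (162, 33.0, 58.0, 59.0), (168, 44.0, 61.0, 42.0), (174, 15.0, 30.0, 216.0), (180, 18.0, 30.0, 218.0), (186, 21.0, 30.0, 219.0), (192, 24.0, 30.0, 220.0), (198, 28.0, 30.0, 222.0), (204, 31.0, 30.0, 222.0), (210, 35.0, 30.0, 220.0), (216, 51.0, 36.0, 189.0), (222, 75.0, 46.0, 138.0), (228, 122.0, 65.0, 40.0), (234, 130.0, 65.0, 40.0), (240, 139.0, 66.0, 40.0), (246, 147.0, 66.0, 39.0)]
```

Emit:
jog_arm(rows=[[[0.0065,0,0.002],0,0],[[0.0065,0,0.002],0,0],[[0.0065,0,0.002],0,0],[[0.0065,0,0.002],0,0],[[0.0055,0,0.004],0,0],[[0.0055,0,0.004],0,0],[[0.0055,0,0.004],0,0],[[0.0055,0,0.004],0,0],[[0.005,0,0.0045],0,0],[[0.005,0,0.0045],0,0],[[0.005,0,0.0045],0,0],[[0.005,0,0.0045],0,0]])

```text
time_s: 7.0
ee_pos: [0.5398, -0.0187, 0.1381]
eef_rot: [3.141, 0.0, -2.983]
force: [3.0, 0.3, 1.2]
grip_width: 0.0005
grip_force: 1.1
```

Run:
```python
from h import *
where(); c,W=wrist()
for u in (200,246): print(u,[(v,*(1000*W[v,u]).round(0).tolist()) for v in range(120,270,8)])
```

```text
t 7.0 case [-0.0153  0.0007  0.1381] world [ 0.54  -0.019  0.138] rot [ 3.141  0.    -2.983] F [3.  0.3 1.2] 0.00046440803190066123
200 [(120, -81.0, -50.0, 40.0), (128, -73.0, -50.0, 42.0), (136, -65.0, -51.0, 42.0), (144, -57.0, -51.0, 42.0), (152, -50.0, -50.0, 49.0), (160, -42.0, -50.0, 50.0), (168, -54.0, -32.0, 156.0), (176, -50.0, -31.0, 163.0), (184, -46.0, -30.0, 168.0), (192, -41.0, -30.0, 169.0), (200, -35.0, -31.0, 167.0), (208, -28.0, -32.0, 162.0), (216, -21.0, -33.0, 157.0), (224, -14.0, -34.0, 155.0), (232, -6.0, -35.0, 149.0), (240, 3.0, -36.0, 144.0), (248, 12.0, -38.0, 138.0), (256, -48.0, -14.0, 264.0), (264, -48.0, -13.0, 269.0)]
246 [(120, -81.0, -4.0, 40.0), (128, -75.0, -3.0, 71.0), (136, -65.0, -4.0, 42.0), (144, -57.0, -4.0, 42.0), (152, -50.0, -3.0, 49.0), (160, -42.0, -3.0, 49.0), (168, -53.0, -2.0, 156.0), (176, -49.0, -2.0, 161.0), (184, -45.0, -2.0, 167.0), (192, -41.0, -2.0, 170.0), (200, -35.0, -2.0, 167.0), (208, -28.0, -2.0, 163.0), (216, -24.0, -2.0, 165.0), (224, -23.0, -2.0, 178.0), (232, -24.0, -2.0, 191.0), (240, -23.0, -2.0, 200.0), (248, -23.0, -2.0, 210.0), (256, -22.0, -2.0, 215.0), (264, -22.0, -1.0, 222.0)]
```

Emit:
jog_arm(rows=[[[0.0035,0,0.0045],0,0],[[0.0035,0,0.0045],0,0],[[0.0035,0,0.0045],0,0],[[0.0035,0,0.0045],0,0],[[0.0035,0,0.0045],0,0],[[0.0025,0,0.005],0,0],[[0.0025,0,0.005],0,0],[[0.0025,0,0.005],0,0],[[0.0025,0,0.005],0,0],[[0.0025,0,0.005],0,0]])

```text
time_s: 7.88
ee_pos: [0.5104, -0.0235, 0.0907]
eef_rot: [-3.142, -0.0, -2.983]
force: [1.4, 0.6, 1.6]
grip_width: 0.0003
grip_force: 0.9
```

Run:
```python
from h import *
where(); c,W=wrist()
for u in (200,246): print(u,[(v,*(1000*W[v,u]).round(0).tolist()) for v in range(120,270,8)])
```

```text
t 7.8833 case [-0.0451  0.0006  0.0907] world [ 0.51  -0.023  0.091] rot [-3.142 -0.    -2.983] F [1.4 0.6 1.6] 0.0002782498330364179
200 [(120, -112.0, -43.0, 39.0), (128, -105.0, -43.0, 39.0), (136, -98.0, -43.0, 40.0), (144, -92.0, -43.0, 40.0), (152, -84.0, -44.0, 39.0), (160, -78.0, -44.0, 41.0), (168, -76.0, -39.0, 72.0), (176, -76.0, -34.0, 98.0), (184, -73.0, -32.0, 110.0), (192, -68.0, -32.0, 113.0), (200, -63.0, -32.0, 114.0), (208, -58.0, -32.0, 114.0), (216, -51.0, -33.0, 111.0), (224, -45.0, -33.0, 111.0), (232, -39.0, -34.0, 111.0), (240, -33.0, -34.0, 110.0), (248, -27.0, -35.0, 109.0), (256, -77.0, -15.0, 216.0), (264, -77.0, -14.0, 220.0)]
246 [(120, -112.0, -3.0, 40.0), (128, -105.0, -3.0, 40.0), (136, -98.0, -3.0, 38.0), (144, -92.0, -3.0, 39.0), (152, -85.0, -3.0, 41.0), (160, -77.0, -3.0, 40.0), (168, -76.0, -3.0, 72.0), (176, -75.0, -2.0, 97.0), (184, -73.0, -2.0, 109.0), (192, -69.0, -2.0, 114.0), (200, -63.0, -2.0, 114.0), (208, -57.0, -2.0, 113.0), (216, -53.0, -2.0, 117.0), (224, -53.0, -2.0, 130.0), (232, -54.0, -2.0, 144.0), (240, -53.0, -2.0, 153.0), (248, -52.0, -2.0, 161.0), (256, -52.0, -2.0, 167.0), (264, -51.0, -2.0, 175.0)]
```

Emit:
jog_arm(rows=[[[0.001,0,0.004],0,0],[[0.001,0,0.004],0,0],[[0,0,0.003],0,0],[[0,0,0.002],0,0],[[0,0,0.001],0,0],[[0,0,0],0,0]])

```text
time_s: 8.43
ee_pos: [0.5086, -0.0237, 0.077]
eef_rot: [3.141, -0.0, -2.983]
force: [-0.3, -0.4, -0.8]
grip_width: 0.0006
grip_force: 0.0
```

```bash
cat >> h.py <<'E'
def lid():
    c,W=wrist()
    print([(v,*(1000*W[v,200]).round(0).tolist()) for v in range(168,256,8)])
    P=W.reshape(-1,3); P=P[(abs(P[:,1])<.1)&(abs(P[:,1])>.03)&(P[:,0]<-.03)&(P[:,0]>-.07)&(P[:,2]>.085)&(P[:,2]<.13)]
    print(len(P), "lid z by x", np.polyfit(P[:,0],P[:,2],1), np.median(P[:,2]))
E
python3 - <<'E'
from h import *
where(); lid()
E
```

```text
t 8.4333 case [-0.0469  0.0007  0.077 ] world [ 0.509 -0.024  0.077] rot [ 3.141 -0.    -2.983] F [-0.3 -0.4 -0.8] 0.0006133512538222226
[(168, -77.0, -39.0, 54.0), (176, -77.0, -34.0, 83.0), (184, -75.0, -32.0, 97.0), (192, -70.0, -32.0, 98.0), (200, -65.0, -32.0, 99.0), (208, -59.0, -33.0, 98.0), (216, -53.0, -33.0, 98.0), (224, -47.0, -33.0, 97.0), (232, -41.0, -34.0, 97.0), (240, -36.0, -34.0, 98.0), (248, -30.0, -34.0, 98.0)]
11650 lid z by x [-0.02725961  0.09688002] 0.09821709114201958
```

Emit:
jog_arm(rows=[[[0,0,0.001],0,0],[[0,0,0.001],0,0],[[0,0,0.001],0,0],[[0,0,0],0,0]])

```text
time_s: 8.82
ee_pos: [0.5087, -0.0237, 0.0748]
eef_rot: [-3.141, 0.0, -2.983]
force: [-4.1, 0.3, 8.7]
grip_width: 0.0003
grip_force: 4.3
```

Run:
```python
from h import *
where(); lid()
```

```text
t 8.8167 case [-0.0468  0.0006  0.0748] world [ 0.509 -0.024  0.075] rot [-3.141  0.    -2.983] F [-4.1  0.3  8.7] 0.0003382996817905756
[(168, -77.0, -39.0, 53.0), (176, -77.0, -34.0, 81.0), (184, -75.0, -32.0, 95.0), (192, -70.0, -32.0, 96.0), (200, -65.0, -32.0, 97.0), (208, -58.0, -33.0, 95.0), (216, -53.0, -33.0, 96.0), (224, -48.0, -33.0, 97.0), (232, -42.0, -33.0, 97.0), (240, -36.0, -34.0, 96.0), (248, -30.0, -34.0, 96.0)]
11768 lid z by x [-0.01232341  0.09573355] 0.0963406026699131
```

Emit:
jog_arm(rows=[[[0.001,0,0.001],0,0],[[0,0,0.001],0,0],[[0,0,0],0,0],[[0,0,0],0,0],[[0,0,0],0,0]])

```text
time_s: 9.28
ee_pos: [0.5088, -0.0238, 0.0746]
eef_rot: [-3.141, 0.003, -2.983]
force: [-8.3, 2.1, 26.6]
grip_width: 0.0006
grip_force: 13.0
```

Run:
```python
from h import *
where(); lid()
```

```text
t 9.2833 case [-0.0467  0.0005  0.0746] world [ 0.509 -0.024  0.075] rot [-3.141e+00  3.000e-03 -2.983e+00] F [-8.3  2.1 26.6] 0.0005562670314152458
[(168, -77.0, -39.0, 53.0), (176, -77.0, -34.0, 83.0), (184, -75.0, -32.0, 95.0), (192, -70.0, -32.0, 96.0), (200, -65.0, -32.0, 97.0), (208, -59.0, -33.0, 96.0), (216, -53.0, -33.0, 95.0), (224, -47.0, -33.0, 96.0), (232, -42.0, -33.0, 97.0), (240, -36.0, -34.0, 97.0), (248, -30.0, -34.0, 96.0)]
11780 lid z by x [-0.0121545  0.0956945] 0.09629040932264768
```

The lid is on its stop, with 27 N and no further travel. I lift off, move to the front and look at the latches.

Emit:
jog_arm(rows=[[[0,0,-0.005],0,0],[[0,0,-0.02],0,0],[[0.02,0,-0.03],0,0],[[0.03,0,-0.02],0,0],[[0.03,0,0],0,0],[[0.03,0,0],0,0],[[0,0,0],0,0],[[0,0,0],0,0]])

```text
time_s: 10.0
ee_pos: [0.3988, -0.0414, 0.1478]
eef_rot: [-3.141, 0.002, -2.984]
force: [0.1, 0.2, 0.8]
grip_width: 0.0007
grip_force: 0.0
```

Run:
```python
from h import *
where(); c,W=wrist()
cv2.imwrite("pics/f.png",c["image"][:,:,::-1])
for l in ["latch0_tip","latch1_tip"]:
    for r in spot_point(l,c)[:2]:
        u,v=r["at"][0]*512,r["at"][1]*384; print(l,round(r["p"],2),round(u),round(v),W[int(v),int(u)].round(3))
P=W.reshape(-1,3)
for s in (1,-1):
    for a in np.arange(.05,.105,.005):
        q=P[(abs(P[:,1]-s*.065)<.02)&(abs(P[:,2]-a)<.0025)&(P[:,0]<-.06)&(P[:,0]>-.12)]
        if len(q)>3: print(s,a.round(3),len(q),np.percentile(q[:,0],[2,50]).round(3),np.percentile(q[:,1],[2,98]).round(3))
q=P[(abs(P[:,2]-.085)<.01)&(abs(P[:,1])<.12)&(abs(P[:,0]+.076)<.01)]; print("front",np.polyfit(q[:,1],q[:,0],1))
q=P[(abs(P[:,2]-.097)<.006)&(abs(P[:,1])<.14)&(abs(P[:,0])<.12)]; print(np.percentile(q[:,1],[0.5,99.5]),np.percentile(q[:,0],[.5,99.5]),np.polyfit(q[:,0],q[:,2],1))
```

```text
t 10.0 case [-0.1581  0.0003  0.1478] world [ 0.399 -0.041  0.148] rot [-3.141e+00  2.000e-03 -2.984e+00] F [0.1 0.2 0.8] 0.0006818789534443506
latch0_tip 0.57 314 245 [-0.081  0.075  0.039]
latch1_tip 0.56 193 246 [-0.094 -0.06   0.069]
latch1_tip 0.32 311 243 [-0.083  0.072  0.04 ]
1 0.05 25 [-0.077 -0.076] [0.046 0.057]
1 0.055 22 [-0.077 -0.076] [0.045 0.057]
1 0.07 145 [-0.095 -0.092] [0.054 0.079]
1 0.075 114 [-0.091 -0.089] [0.054 0.079]
1 0.08 5 [-0.088 -0.088] [0.057 0.068]
-1 0.05 19 [-0.078 -0.078] [-0.084 -0.045]
-1 0.055 18 [-0.078 -0.078] [-0.084 -0.046]
-1 0.06 14 [-0.078 -0.078] [-0.084 -0.046]
-1 0.065 29 [-0.094 -0.092] [-0.076 -0.05 ]
-1 0.07 126 [-0.094 -0.091] [-0.075 -0.051]
-1 0.075 101 [-0.09  -0.088] [-0.075 -0.051]
-1 0.08 7 [-0.088 -0.088] [-0.074 -0.055]
front [ 0.01106721 -0.07569702]
[-0.11503699  0.1161817 ] [-0.07747331  0.03023074] [0.02151179 0.09661641]
```

View pics/f.png

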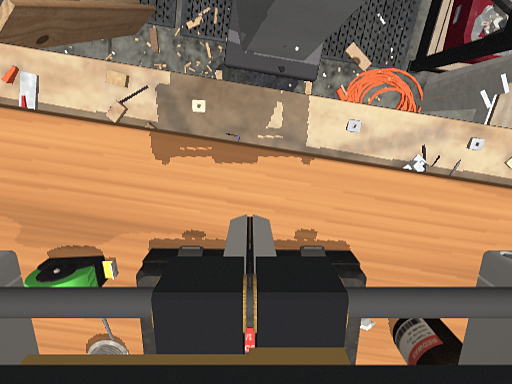

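The wrist picture shows the lid shut and both latches standing off, at about (193,248) and (306,248). Their ends are at case x -94 mm, z 0.066. I go in front of the left latch and push it.

Emit:
jog_arm(rows=[[[-0.01,0.033,0],0,0],[[-0.01,0.033,0],0,0],[[0,0,0.035],0,0],[[0,0,0.035],0,0],[[0,0,0.034],0,0],[[0,0,0],0,0],[[0,0,0],0,0]])

```text
time_s: 10.73
ee_pos: [0.4081, 0.0273, 0.0427]
eef_rot: [3.141, -0.004, -2.983]
force: [0.1, 0.1, 1.3]
grip_width: 0.0005
grip_force: 0.0
```

```bash
python3 -c "
from h import *
where()"
```

```text
t 10.7333 case [-0.1382  0.0667  0.0427] world [0.408 0.027 0.043] rot [ 3.141 -0.004 -2.983] F [0.1 0.1 1.3] 0.00046441266830272207
```

Emit:
jog_arm(rows=[[[-0.015,0,0],0,0],[[-0.015,0,0],0,0],[[-0.003,0,0.001],0,0],[[-0.003,0,0.001],0,0],[[-0.003,0,0.001],0,0],[[-0.003,0,0.001],0,0],[[-0.003,0,0.001],0,0],[[-0.002,0,0],0,0],[[0,0,0],0,0]])

```text
time_s: 11.48
ee_pos: [0.4539, 0.0345, 0.038]
eef_rot: [3.141, -0.003, -2.983]
force: [-6.0, -1.3, 2.4]
grip_width: 0.0002
grip_force: 2.7
```

```bash
python3 -c "
from h import *
where()"
```

```text
t 11.4833 case [-0.0918  0.0667  0.038 ] world [0.454 0.034 0.038] rot [ 3.141e+00 -3.000e-03 -2.983e+00] F [-6.  -1.3  2.4] 0.0002067260195330294
```

Emit:
jog_arm(rows=[[[0.02,0,0],0,0],[[0.02,0,-0.005],0,0],[[0,-0.033,0],0,0],[[0,-0.033,0],0,0],[[0,-0.033,0],0,0],[[0,-0.031,0],0,0],[[0,0,0],0,0],[[0,0,0],0,0]])

```text
time_s: 12.15
ee_pos: [0.4357, -0.1011, 0.0432]
eef_rot: [3.141, -0.0, -2.986]
force: [0.8, -0.7, 0.4]
grip_width: 0.0003
grip_force: 0.0
```

```bash
python3 -c "
from h import *
where()"
```

```text
t 12.15 case [-0.131  -0.0644  0.0432] world [ 0.436 -0.101  0.043] rot [ 3.141 -0.    -2.986] F [ 0.8 -0.7  0.4] 0.0002533944089673935
```

Emit:
jog_arm(rows=[[[-0.012,0,0],0,0],[[-0.011,0,0],0,0],[[-0.003,0,0.001],0,0],[[-0.003,0,0.001],0,0],[[-0.003,0,0.001],0,0],[[-0.003,0,0.001],0,0],[[-0.003,0,0.001],0,0],[[-0.001,0,0],0,0],[[0,0,0],0,0]])

```text
time_s: 12.9
ee_pos: [0.4733, -0.0939, 0.038]
eef_rot: [3.141, -0.003, -2.983]
force: [-7.0, -0.7, 3.3]
grip_width: 0.0003
grip_force: 3.6
```

```bash
python3 -c "
from h import *
where()"
```

```text
t 12.9 case [-0.0927 -0.0632  0.038 ] world [ 0.473 -0.094  0.038] rot [ 3.141e+00 -3.000e-03 -2.983e+00] F [-7.  -0.7  3.3] 0.00032107729383588446
```

Contact at 7 N here as well. I retract, rise and check.

Emit:
jog_arm(rows=[[[0.02,0,0],0,0],[[0.03,0,0],0,0],[[0.02,0.03,-0.02],0,0],[[0,0.033,-0.025],0,0],[[0,0,-0.03],0,0],[[0,0,-0.03],0,0],[[0,0,0],0,0],[[0,0,0],0,0]])

```text
time_s: 13.57
ee_pos: [0.3959, -0.0428, 0.1442]
eef_rot: [-3.141, 0.003, -2.983]
force: [-0.2, 0.0, -0.6]
grip_width: 0.0005
grip_force: 0.0
```

Run:
```python
from h import *
where(); c,W=wrist()
P=W.reshape(-1,3)
for s in (1,-1):
    for a in np.arange(.05,.105,.005):
        q=P[(abs(P[:,1]-s*.065)<.02)&(abs(P[:,2]-a)<.0025)&(P[:,0]<-.06)&(P[:,0]>-.12)]
        if len(q)>3: print(s,a.round(3),len(q),np.percentile(q[:,0],[2,50]).round(3),np.percentile(q[:,1],[2,98]).round(3))
for s in (1,-1,0):
    q=P[(abs(P[:,2]-.097)<.012)&(abs(P[:,1]-s*.09)<.02)&(P[:,0]>-.07)&(P[:,0]<.07)]; print(len(q),np.median(q[:,2]),np.polyfit(q[:,0],q[:,2],1) if len(q)>9 else '')
cv2.imwrite("pics/g.png",cv2.resize(c["image"][200:300,110:400,::-1],None,fx=2.7,fy=2.7))
```

```text
t 13.5667 case [-0.1612 -0.0006  0.1442] world [ 0.396 -0.043  0.144] rot [-3.141e+00  3.000e-03 -2.983e+00] F [-0.2  0.  -0.6] 0.000547547482071376
-1 0.05 32 [-0.077 -0.077] [-0.084 -0.048]
479 0.09669447832181682 [0.00751641 0.09677514]
361 0.09685133169738197 [0.00729747 0.09693073]
254 0.09679864352588377 [0.02422941 0.0969972 ]
```

View pics/g.png

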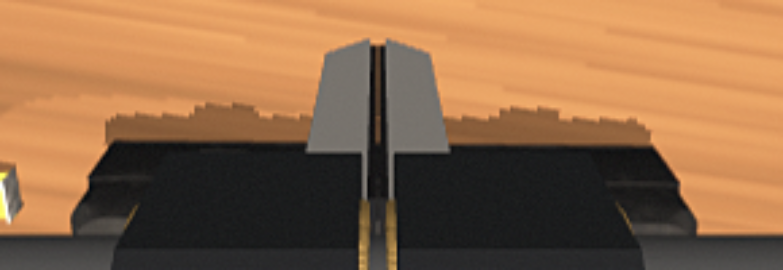

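The latches no longer show beyond the front edge at (224,130) and (529,130). I get a view of the front face from further back to confirm.

Emit:
jog_arm(rows=[[[0.03,0,0],0,0],[[0.03,0,0],0,0],[[0,0,0],0,0],[[0,0,0],0,0]])

```text
time_s: 13.95
ee_pos: [0.3351, -0.0524, 0.1423]
eef_rot: [3.141, -0.001, -2.985]
force: [-0.1, 0.2, -0.1]
grip_width: 0.0006
grip_force: 0.0
```

Run:
```python
from h import *
where(); c,W=wrist()
P=W.reshape(-1,3)
for s in (1,0,-1):
    for a in np.arange(.045,.1,.007):
        q=P[(abs(P[:,1]-s*.065)<.011)&(abs(P[:,2]-a)<.0035)&(P[:,0]<-.06)&(P[:,0]>-.12)]
        if len(q)>2: print(s,a.round(3),len(q),np.percentile(q[:,0],[2,50]).round(4))
t=camera("top")
for l in ["jar","tape_measure","solder","case_middle"]:
    for r in spot_point(l,t)[:1]: print(l,r["p"],px2w(t,r["at"][0]*512,r["at"][1]*384).round(3))
cv2.imwrite("pics/h.png",cv2.resize(c["image"][210:384,110:400,::-1],None,fx=2.7,fy=2.7))
```

```text
t 13.95 case [-0.2227 -0.0006  0.1423] world [ 0.335 -0.052  0.142] rot [ 3.141e+00 -1.000e-03 -2.985e+00] F [-0.1  0.2 -0.1] 0.0006334452333366478
0 0.073 14 [-0.0771 -0.0756]
0 0.08 28 [-0.0777 -0.0764]
0 0.087 29 [-0.0773 -0.076 ]
0 0.094 144 [-0.0762 -0.0703]
jar 0.9 [0.554 0.184 0.134]
tape_measure 0.55 [ 0.528 -0.203  0.088]
solder 0.86 [ 0.651 -0.183  0.076]
case_middle 0.91 [ 0.554 -0.017  0.096]
```

View pics/h.png

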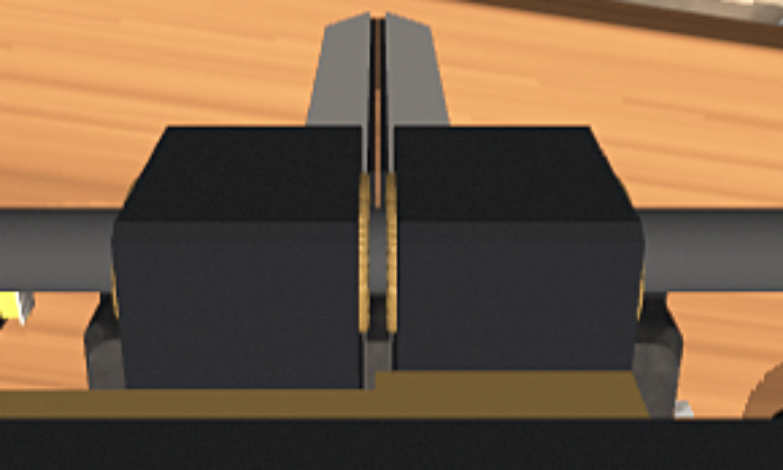

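The gripper hides the front from this distance, so I move in a little, where the front edge clears the gripper in the picture.

Emit:
jog_arm(rows=[[[-0.03,0,-0.02],0,0],[[-0.03,0,-0.02],0,0],[[-0.035,0,-0.02],0,0],[[0,0,0],0,0],[[0,0,0],0,0]])

```text
time_s: 14.67
ee_pos: [0.4307, -0.037, 0.2029]
eef_rot: [3.141, -0.001, -2.982]
force: [-0.5, 0.0, -0.2]
grip_width: 0.0004
grip_force: 0.0
```

Run:
```python
from h import *
where(); c,W=wrist()
P=W.reshape(-1,3)
for s in (1,0.45,-.45,-1):
    for a in np.arange(.045,.1,.007):
        q=P[(abs(P[:,1]-s*.065)<.011)&(abs(P[:,2]-a)<.0035)&(P[:,0]<-.06)&(P[:,0]>-.12)]
        if len(q)>2: print(s,a.round(3),len(q),np.percentile(q[:,0],[2,50]).round(4))
```

```text
t 14.6667 case [-0.1259 -0.0003  0.2029] world [ 0.431 -0.037  0.203] rot [ 3.141e+00 -1.000e-03 -2.982e+00] F [-0.5  0.  -0.2] 0.00044149159411697016
1 0.045 10 [-0.1134 -0.0865]
1 0.066 50 [-0.0833 -0.0819]
1 0.073 37 [-0.0814 -0.0811]
1 0.08 48 [-0.0816 -0.081 ]
1 0.087 117 [-0.0814 -0.0787]
1 0.094 254 [-0.0752 -0.0693]
0.45 0.045 30 [-0.1168 -0.0761]
0.45 0.052 29 [-0.0766 -0.076 ]
0.45 0.059 34 [-0.0765 -0.076 ]
0.45 0.066 35 [-0.0763 -0.0759]
0.45 0.073 34 [-0.0766 -0.0759]
0.45 0.08 34 [-0.0765 -0.0759]
0.45 0.087 39 [-0.0763 -0.0757]
0.45 0.094 184 [-0.0757 -0.07  ]
-0.45 0.045 45 [-0.1175 -0.0767]
-0.45 0.052 32 [-0.0769 -0.0764]
-0.45 0.059 31 [-0.077  -0.0764]
-0.45 0.066 35 [-0.0769 -0.0765]
-0.45 0.073 31 [-0.0769 -0.0761]
-0.45 0.08 32 [-0.0769 -0.0765]
-0.45 0.087 38 [-0.0771 -0.0767]
-0.45 0.094 176 [-0.0759 -0.0702]
-1 0.045 11 [-0.1074 -0.09  ]
-1 0.066 50 [-0.0845 -0.0828]
-1 0.073 36 [-0.0826 -0.0823]
-1 0.08 37 [-0.0827 -0.0823]
-1 0.087 122 [-0.0827 -0.0794]
-1 0.094 269 [-0.0768 -0.0701]
```

```bash
python3 -c "
from station import *
print(hand_in())"
```

```text
the job is handed in; nothing more can be done
None
```

The job is handed in; the hand-in returned no verdict. My last measurements show the lid fully closed, both latches flat against the case front, and the case, jar, tape measure and spool within about 1 cm of where they stood.

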